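# Fetch the sieve plate from under the caddy cover

### The job

The rolling pin was left lying on the cover of the steel insert caddy: move it onto the wooden pin rest so that it lies level with both handles in the V notches, and let go of it. Then swing the cover up until it stands open, draw out the slotted sieve plate (the insert with the long grip bar, not the solid one with the short tab), and hold it up, upright and still, with its lower edge at least 5 cm above the caddy's rim and its flat face turned squarely to the front edge of the worktop. Finish while still holding it there, with the cover left open, the pin in its rest, the solid plate in its groove and the things standing around left where they were.

Things in the scene. Friction and masses are not known exactly. Their poses are not given: they have to be found in the camera images.
- caddy: Fixed open steel box 128 x 200 x 112 mm (x, y, z), walls and floor 6 mm, under a hinged flat cover; left or right. Origin: centre of underside; x from the bar side to the hinge side, yaw within 0.25. Two inserts stand in upright grooves (10 mm wide, 78 high) at y = -36 and +36 mm, faces along y: 53 mm from grip bar to side wall, 62 mm between grip bars.
- cover (a joint): Angle of the caddy's cover, rad: 0 closed, grows as it opens upward and away from the robot, stop at 1.9. The hinge is stiff: the cover stays where it is left; about 3 N at the bar moves it.
- cover_bar (a point): Middle of the cover's grip bar: round, 10 mm thick, 100 mm long, along the caddy's y, axis 35 mm over the cover's upper face, on end posts, 12 mm from the free edge. Axes: the cover's (the caddy's when closed). From the hinge line 122 mm along the cover and 41 mm off it. The bar can turn in the fingers, so a tool kept pointing down can carry it along the arc to upright.
- cover_hinge (a point): Middle of the cover's hinge line, at the far upper edge of the caddy, 112.5 mm above the table; the line runs along the caddy's y.
- pin: Wooden rolling pin: barrel 40 mm thick, 170 long, with a handle 22 mm thick and 48 long at each end (266 overall), about 0.22 kg. Origin: mid length on its axis; x along it. At first it lies on the closed cover along the caddy's y (up to 10 mm off middle), between low lugs, axis 29 mm over the cover's upper face, 82 mm behind the grip bar.
- rest: Fixed wooden board 226 x 80 x 14 mm with two V-notched saddles at x = -99 and +99 mm (14 mm thick, 90 degree V, notch bottom 60 mm up, tips 95 mm up). Origin: centre of underside; x along the saddles, z up. The pin's handles lie in the notches, its barrel between the saddles (184 mm clear for 170).
- rest_seat (a point): Where the middle of the pin's axis is when seated: 75.6 mm above the rest's underside, midway between the saddles. Axes as the rest: x along the seated pin (either way round), z up.
- sieve: Sieve plate: flat steel plate 110 x 6 x 80 mm (x, y, z) with long slots and a LONG grip bar on top, 80 mm long, 10 wide, 86 to 98 mm above its lower edge; about 0.15 kg. Origin: middle of its lower edge; x along the bar, y out of its face, z up. Stands in either groove of the caddy, lower edge 6 mm above the table, bar 8 mm below the rim, hidden by the cover.
- blank: Blank plate in the other groove: same plate but solid, with a SHORT grip tab 26 mm long, 10 mm wide, at the same height. Same origin and axes. Stays in the caddy.
- table_axes (a point): Unmarked reference point in the middle of the worktop. World axes: x at right angles to the front edge, away from the robot; y along the edge; z up.
- shaker: Bystander, not part of the job: steel sugar shaker, 68 mm across, 106 mm tall. Origin: centre of its underside. Leave it where it is.
- cake_a: Bystander, not part of the job: small oval cake in a foil cup, 59 x 106 x 28 mm, between the caddy and the pin rest, nearer the robot. Origin: centre of its underside. Leave it where it is.
- spice: Bystander, not part of the job: spice jar, 45 mm across, 106 mm tall, between the caddy and the pin rest. Origin: centre of its underside. Leave it where it is.

How it is judged:
By the outcome, as a careful person would: the job done as asked, in the order asked, and still so for the second after the job is handed in, while the arm keeps its last pose, push and grip.
It also fails if it takes over 72 s, if anything falls off the work surface, if the arm or the gripper's body presses on something with over 40 N, if the wrist force passes 120 N, or if a joint passes its speed limit or range.

### The arm

A 6-joint arm with a two-finger parallel gripper is mounted at the origin on a cart in front of the work surface, level with it; the furniture and walls round the work are solid. World frame = base frame: x ahead of the robot, y to its left, z up, the work surface at z = 0. Lengths are in m, angles in degrees, forces in N, time in s.
With the tool pointing down it reaches from about 0.375 to 0.9 m from the base axis. Payload 3.1 kg.
Tool frame: the origin (TCP) lies midway between the tips of the shut fingers; the grasp point (between the pads) lies 19 mm behind it; z points along the fingers, y is the line along which they close (so a half turn about z gives the same grasp; the last joint's range is limited). The gripper opens to 85 mm and grips with 20 to 120 N. Pads are 22 mm wide; open, the fingers measure 114 mm over their backs; the gripper's body (76 mm by 85 mm) begins 54 mm behind the grasp point. The pads swing forward as they close: fully open they stand 13 mm farther back than shut.
Start: joints at [-77.894, 30.224, 82.088, -0, 67.689, -10.227], TCP at [0.238, -0.578, 0.231] pointing down, gripper open.
Joint ranges: [-176.69, 176.69], [-43.24, 126.21], [12.49, 139.97], [-82, 262], [0, 151.66], [-163.58, 163.58]. Speed limits (degrees/s): [159.86, 159.86, 180, 180, 180, 180].

### API

Orientations are given as [roll, pitch, yaw] about the fixed x, y, z axes, in that order (R = Rz(yaw) Ry(pitch) Rx(roll)).
In Python, from plant import arm gives the robot as it stands.
- The arm moves only by the tool move_arm, never from a script. Its argument "increments" is text: rows parted by semicolons, each of 6 numbers parted by spaces: the shift along the tool's x, y, z in cm, then the turn, a rotation vector about the tool's x, y, z in degrees. A call has 1 to 12 rows; each row is the pose to reach, as a shift and turn from the pose commanded when the call began, along the tool's axes at that moment; what a row does not reach only later rows make up. A row lasts 1/12 s, in which the tool goes at most 41.7 mm and 7.16 degrees, less where a joint would pass 70% of its speed; a pose out of reach is approached as far as the arm can. A call with a gripper value outside its range is refused whole. "fingers" is the opening, from 0 (shut) to 1 (fully open), set as the call begins (left out, the last holds). The fingers move at their own pace and stop on an object; the grip force is fixed at half the most. Time passes only in rows, so rows that repeat a pose let the fingers close. It gives the time, the measured TCP pose, the force, the opening and the grip force at its end, in the units of the state.
- arm.get_state(): the state, without advancing time (a new reading comes with each control period).
- arm.capture(name): name is "side" or "top" or "wrist"; returns a dict with "frame" (480x640x3 uint8, red, green, blue), "K" (3x3 intrinsics, pixels), "k1" (the pictures are not rectified: a ray, as slopes to the right and down, at radius r is drawn at 1 + k1 r^2 times it, then the intrinsics apply), "origin" and "attitude" of the camera in the world. Camera axes: x right, y down, z forward; pixel columns grow to the right and rows downward; lengths in m; the calibration is good to about 2 mm. A picture is of the moment at which its call begins. There is no depth.
- arm.close_job(): hands the job in; it is judged then, once.
Trained networks look in a picture, given as the dict that the camera call returned (one of the last four; its "shot" number tells which), for a name from the list of things; names that differ only in an ending like _2 or _b are one class to them, and where a whole thing is asked for, a point or a joint stands for the part that bears it (a point fixed in the world has none). Each returns a list of dicts, best first, with "score" (0 to 1); they miss things now and then, are a little off and sometimes report something else, mostly with a low value. They report only what shows in the picture. A call takes as long as a camera call.
- arm.boxes_of(thing, picture): "rect" ([left, top, width, height] as shares, 0 to 1, of the picture: columns of its width, rows of its height, round what is visible of it).
The state is a dict: "time_s": time; "joints": joint angles; "dq": joint speeds; "effort": joint torques, N m; "position": TCP position; "eef_rot": TCP orientation; "contact_force": force on the tool from outside, world axes, zero at the start; "ft_torque": the same for the moment, N m; "opening": opening from 0.0 (shut) to 1.0 (fully open); "grasp_force": force on a finger pad.
Only numpy, scipy, OpenCV 4.12 (cv2) and the standard library are available. Lean on these libraries where they do the work, as an engineer would, in place of code of your own. Each camera call takes 0.05 s, during which the arm holds its last target. There are 200 camera calls.

## Working session

There is one attempt and no reset: what is moved stays moved. The work goes in short steps, Python scripts to look and compute and a tool call to move; the robot and the scene stay as the last step left them, time stands still between calls to the robot, and variables do not carry over. Pictures are saved under pics/ and viewed, at most 10 in all, crops included, and the job is handed in when it is done.

Besides the shell and the picture viewer there is one more tool, called after ">>>" in YAML: its name, and indented under it one key for each argument. move_arm: Moves the arm, as the interface text tells. Its arguments: {"type":"object","properties":{"increments":{"type":"string"},"fingers":{"type":"number"}},"required":["increments"]}

```bash
ls; mkdir -p pics; cat > h.py <<'E'
import numpy as np, cv2, json
from scipy.spatial.transform import Rotation as R
from plant import arm
def save(c,n): cv2.imwrite('pics/'+n+'.png',c['frame'][:,:,::-1])
def Rc(c):
    a=np.array(c['attitude'],float)
    return a if a.shape==(3,3) else R.from_euler('xyz',a,degrees=True).as_matrix()
def ray(c,u,v):
    K=np.array(c['K']);d=np.array([(u-K[0,2])/K[0,0],(v-K[1,2])/K[1,1]]);s=d.copy()
    for _ in range(20): s=d/(1+c['k1']*(s@s))
    return Rc(c)@np.array([s[0],s[1],1])
def at(c,u,v,z):
    d=ray(c,u,v);o=np.array(c['origin']);return o+d*(z-o[2])/d[2]
def proj(c,p):
    q=Rc(c).T@(np.array(p)-c['origin']);s=q[:2]/q[2];s=s*(1+c['k1']*(s@s));K=np.array(c['K'])
    return np.array([K[0,0]*s[0]+K[0,2],K[1,1]*s[1]+K[1,2]])
E
python3 - <<'E'
from h import *
print(arm.get_state())
for n in ['top','side']:
    c=arm.capture(n);save(c,n+'0');print(n,c['K'],c['k1'],c['origin'],c['attitude'])
    for t in ['caddy','cover','pin','rest','shaker','cake_a','spice','cover_bar']:
        for b in arm.boxes_of(t,c)[:2]: 
            l,tp,w,h=b['rect'];print(t,round(b['score'],2),np.round([l*640,tp*480,(l+w)*640,(tp+h)*480]))
E
```

```text
pics
{'time_s': 0.0, 'joints': array([-7.78918347e+01,  3.02792207e+01,  8.21594921e+01,  1.92116393e-03,
        6.76919225e+01, -1.02291337e+01]), 'dq': array([-0.08233413, -0.07041234,  0.121361  ,  0.11080783, -0.02084074,
       -0.02391202]), 'effort': array([ 9.69145549e-04, -4.42347300e+01, -1.78023881e+01, -5.02295711e-05,
        8.34821753e-03, -2.20552792e-06]), 'position': array([ 0.23739264, -0.57734293,  0.23031369]), 'eef_rot': array([-1.79871756e+02, -2.49463707e-02,  2.23365398e+01]), 'contact_force': array([ 0.27077987, -0.11591657,  0.48703338]), 'ft_torque': array([0.02033849, 0.03382247, 0.01191502]), 'grasp_force': 0.0, 'opening': 1.0040342487993463}
top [[458.76616566   0.         314.20071547]
 [  0.         458.76616566 235.30331259]
 [  0.           0.           1.        ]] 0.03605266899034307 [0.5114443  0.00840862 0.97294798] [-174.65557671   -2.01914887  -89.60962456]
caddy 0.6 [357. 225. 485. 322.]
cover 0.77 [364. 230. 483. 319.]
cover 0.29 [298. 225. 316. 250.]
pin 0.95 [349. 240. 496. 283.]
rest 0.75 [143. 228. 267. 300.]
shaker 0.74 [285. 175. 320. 215.]
cake_a 0.83 [289. 280. 319. 334.]
spice 0.85 [296. 226. 317. 248.]
cover_bar 0.86 [362. 230. 485. 317.]
cover_bar 0.29 [288. 279. 321. 334.]
side [[592.1291328    0.         309.45457838]
 [  0.         592.1291328  230.51293065]
 [  0.           0.           1.        ]] -0.1643258284262254 [0.62049519 0.79907469 0.71292779] [-126.31635161    0.99416894  175.79926436]
caddy 0.9 [281. 131. 374. 250.]
cover 0.57 [283. 137. 377. 201.]
pin 0.66 [292. 124. 337. 196.]
rest 0.81 [293. 275. 405. 427.]
shaker 0.58 [227. 239. 271. 305.]
cake_a 0.96 [349. 259. 405. 289.]
spice 0.69 [289. 234. 315. 292.]
cover_bar 0.72 [286. 134. 376. 201.]
```

```bash
python3 - <<'E'
import cv2
a=cv2.imread('pics/top0.png')[160:350,125:515];cv2.imwrite('pics/t0c.png',cv2.resize(a,(780,380),interpolation=cv2.INTER_CUBIC))
a=cv2.imread('pics/side0.png')[110:440,210:430];cv2.imwrite('pics/s0c.png',cv2.resize(a,(400,600),interpolation=cv2.INTER_CUBIC))
E
```

```text
(no output)
```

View pics/t0c.png

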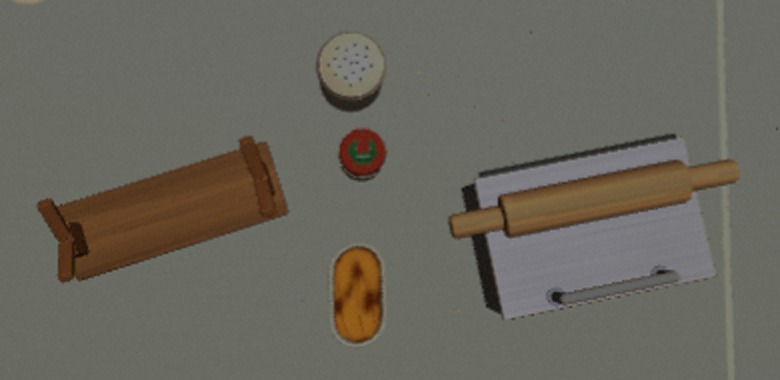

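View pics/s0c.png

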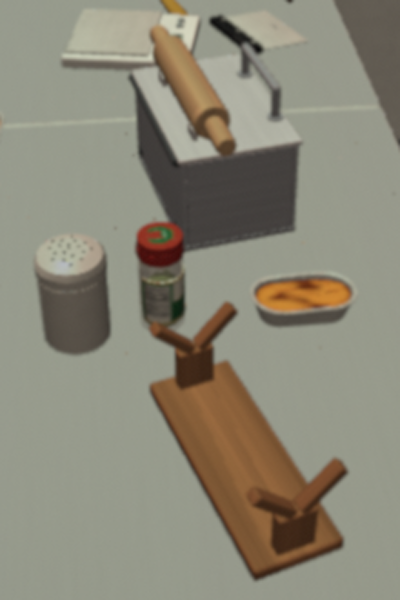

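The top crop shows the rest at left (crop 40–287, 137–280), the cakes and jars in the middle, and the caddy at right with the pin from (450,226) to (738,172) and the bar from (557,297) to (676,276). The side crop agrees. The next script fits the poses.

```bash
cat > fit.py <<'E'
from h import *
from scipy.optimize import least_squares
T=arm.capture('top');S=arm.capture('side')
t=lambda u,v:(T,np.array([u/2+125,v/2+160])); s=lambda u,v:(S,np.array([u/1.818+210,v/1.818+110]))
def W(p,q): return np.r_[p[0]+np.cos(p[2])*q[0]-np.sin(p[2])*q[1],p[1]+np.sin(p[2])*q[0]+np.cos(p[2])*q[1],q[2]]
def fit(obs,p0):
    f=lambda p:np.concatenate([proj(c,W(p,q))-m for q,(c,m) in obs])
    r=least_squares(f,p0,loss='soft_l1');print(np.round(r.x,4),np.degrees(r.x[2]).round(2));print(np.round(r.fun.reshape(-1,2),1).tolist());return r.x
# caddy: hinge line at x=+0.064 ; free edge ~ -0.070; bar x=-0.058
x=-.058; zt=.1185
print('caddy');c=fit([([.064,.1,zt],t(474,178)),([.064,-.1,zt],t(684,138)),([-.07,-.1,zt],t(715,277)),([-.07,.1,zt],t(503,319)),
 ([x,.05,.1535],t(557,297)),([x,-.05,.1535],t(676,276)),([-.07,.1,zt],s(299,141)),([.064,.1,zt],s(182,162)),([.064,-.1,zt],s(133,76))],[.5,-.2,.2])
print('pin');e=[at(T,*t(450,226)[1],.1475),at(T,*t(738,172)[1],.1475)];print(e,(e[0]+e[1])/2)
m=(e[0]+e[1])/2; print('pin in caddy',R.from_euler('z',-c[2]).apply(m-[c[0],c[1],0]))
print('rest');h=.113
r=fit([([h,-.04,.014],t(287,213)),([-h,-.04,.014],t(80,280)),([.099,.035,.095],t(247,140)),([.099,-.035,.095],t(268,212)),([-.099,.035,.095],t(44,205)),([-.099,-.035,.095],t(65,275)),
 ([h,.04,.014],s(150,386)),([-h,-.04,.014],s(343,543)),([-h,.04,.014],s(257,577)),([.099,.035,.095],s(156,328)),([.099,-.035,.095],s(231,308)),([-.099,.035,.095],s(253,494)),([-.099,-.035,.095],s(341,464))],[.5,.25,-1.3])
for n,(z) in dict(shaker=.106,spice=.106,cake_a=.028).items():
    l,tp,w,hh=arm.boxes_of(n,T)[0]['rect'];print(n,at(T,(l+w/2)*640,(tp+hh/2)*480,z))
E
python3 fit.py
```

```text
caddy
[ 0.5248 -0.2217  0.1984] 11.37
[[0.1, -0.6], [-1.4, -0.4], [-1.0, 0.4], [0.1, 0.1], [2.6, 0.7], [-2.4, 0.5], [1.3, -1.5], [-2.7, -1.7], [-1.0, -4.0]]
pin
[array([ 0.52146557, -0.08505426,  0.1475    ]), array([ 0.57267058, -0.34763878,  0.1475    ])] [ 0.54706807 -0.21634652  0.1475    ]
pin in caddy [0.02289109 0.00090541 0.1475    ]
rest
[ 0.5379  0.1933 -1.2566] -72.0
[[-1.8, 0.3], [-4.7, 0.4], [-3.2, 0.5], [-3.0, -0.6], [-3.3, -0.7], [-3.6, 0.1], [-0.9, -1.8], [1.4, -1.6], [-1.8, -1.5], [0.1, -1.9], [-0.2, -2.5], [1.0, -1.2], [-0.7, -1.0]]
shaker [0.66974604 0.00603221 0.106     ]
spice [ 0.59324798 -0.00988128  0.106     ]
cake_a [ 0.45235614 -0.00373889  0.028     ]
```

```bash
cat > go.py <<'E'
import sys
from h import *
# usage: go.py x y z yaw : increments from the measured pose
def go(x,y,z,yaw,p=None,rt=None):
    s=arm.get_state(); p=s['position'] if p is None else p; M=R.from_euler('xyz',s['eef_rot'],degrees=True) if rt is None else rt
    G=R.from_euler('xyz',[180,0,yaw],degrees=True); d=np.array([x,y,z])-p
    v=(M.inv()*G).as_rotvec(degrees=True)
    print(' '.join(f'{a:.2f}' for a in np.r_[M.inv().apply(d)*100,v]),'rows>=',max(np.linalg.norm(d)/.0417,np.linalg.norm(v)/7.16).round(1))
if __name__=='__main__':go(*map(float,sys.argv[1:5]))
E
python3 go.py .525 -.212 .36 101.4
```

```text
40.50 -22.94 -12.87 -0.00 -0.00 -79.07 rows>= 11.6
```

>>> move_arm:
  increments: "40.5 -22.9 -12.9 0 0 -79;40.5 -22.9 -12.9 0 0 -79;40.5 -22.9 -12.9 0 0 -79;40.5 -22.9 -12.9 0 0 -79;40.5 -22.9 -12.9 0 0 -79;40.5 -22.9 -12.9 0 0 -79;40.5 -22.9 -12.9 0 0 -79;40.5 -22.9 -12.9 0 0 -79;40.5 -22.9 -12.9 0 0 -79;40.5 -22.9 -12.9 0 0 -79;40.5 -22.9 -12.9 0 0 -79;40.5 -22.9 -12.9 0 0 -79"

```text
time_s: 2.15
position: [0.5274, -0.2091, 0.3619]
eef_rot: [179.8, 0.0, 101.7]
contact_force: [0.3, -1.6, -0.0]
opening: 0.999
grasp_force: 0.0
```

```bash
python3 - <<'E'
from h import *
print(arm.get_state()['position'],arm.get_state()['eef_rot'])
c=arm.capture('wrist');save(c,'w1');print(c['origin'],c['attitude'],c['K'][0],c['k1'])
for t in ['caddy','pin','cover_bar']:print(t,[(round(b['score'],2),np.round(np.array(b['rect'])*[640,480,640,480])) for b in arm.boxes_of(t,c)[:1]])
E
```

```text
[ 0.52735782 -0.20907608  0.36194188] [1.79831537e+02 3.25446931e-02 1.01743470e+02]
[ 0.50937296 -0.12674569  0.50560953] [ 1.61133060e+02 -1.60948726e-01  1.17548310e+01] [422.26568052   0.         316.65989373] -0.021553878286086556
caddy [(0.86, array([228.,  87., 162., 216.]))]
pin [(0.95, array([314.,  44.,  50., 300.]))]
cover_bar [(0.59, array([229.,  92., 156., 211.]))]
```

View pics/w1.png

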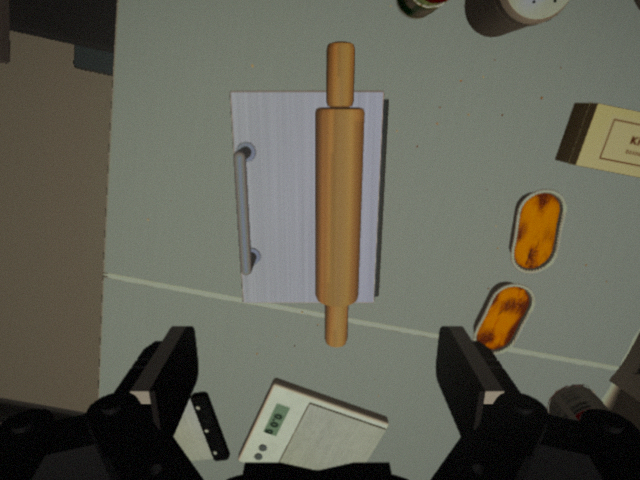

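The wrist view shows the cover corners at (231,92), (383,93), (375,303) and (243,303), the bar from (240,152) to (247,273), and the pin from (341,42) to (336,346). I'll refit with these.

```bash
cat > fit2.py <<'E'
from h import *
from scipy.optimize import least_squares
T=arm.capture('wrist');t=lambda u,v:(T,np.array([u,v]))
def W(p,q): return np.r_[p[0]+np.cos(p[2])*q[0]-np.sin(p[2])*q[1],p[1]+np.sin(p[2])*q[0]+np.cos(p[2])*q[1],q[2]]
def fit(obs,p0):
    f=lambda p:np.concatenate([proj(c,W(p,q))-m for q,(c,m) in obs])
    r=least_squares(f,p0,loss='soft_l1');print(np.round(r.x,4),np.degrees(r.x[2]).round(2));print(np.round(r.fun.reshape(-1,2),1).tolist());return r.x
E
python3 - <<'E'
from fit2 import *
x=-.058; zt=.1185
c=fit([([.064,.1,zt],t(383,93)),([.064,-.1,zt],t(375,303)),([-.07,-.1,zt],t(243,303)),([-.07,.1,zt],t(231,92)),
 ([x,.05,.1535],t(240,152)),([x,-.05,.1535],t(247,273))],[.5,-.2,.2])
e=[at(T,341,42,.1475),at(T,336,346,.1475)];m=(e[0]+e[1])/2;print(e,m,np.linalg.norm(e[0]-e[1]))
print('pin in caddy',R.from_euler('z',-c[2]).apply(m-[c[0],c[1],0]))
E
python3 go.py .547 -.216 .20 101.5
```

```text
[ 0.5219 -0.223   0.1993] 11.42
[[2.4, 0.1], [0.1, -0.8], [-0.1, -0.8], [-1.0, 1.1], [0.2, 4.8], [-0.4, -3.3]]
[array([ 0.51790017, -0.08426245,  0.1475    ]), array([ 0.57142771, -0.3484376 ,  0.1475    ])] [ 0.54466394 -0.21635002  0.1475    ] 0.2695435131844593
pin in caddy [0.02359451 0.00206045 0.1475    ]
-0.78 2.15 15.99 -0.07 -0.01 -0.17 rows>= 3.9
```

>>> move_arm:
  increments: "-1 1.6 6 0 0 0;-1 1.6 10 0 0 0;-1.1 1.6 14 0 0 0;-1.1 1.6 18 0 0 0;-1.1 1.6 21 0 0 0;-1.1 1.6 23.6 0 0 0;-1.1 1.6 23.6 0 0 0;-1.1 1.6 23.6 0 0 0"

```text
time_s: 3.07
position: [0.5411, -0.2207, 0.1227]
eef_rot: [-179.8, -0.2, 101.2]
contact_force: [0.2, -0.1, 0.1]
opening: 1.0
grasp_force: 0.0
```

>>> move_arm:
  increments: "0 0 0 0 0 0;0 0 0 0 0 0;0 0 0 0 0 0;0 0 0 0 0 0;0 0 0 0 0 0;0 0 0 0 0 0;0 0 0 0 0 0;0 0 0 0 0 0"
  fingers: 0.2

```text
time_s: 3.73
position: [0.549, -0.2207, 0.1284]
eef_rot: [179.2, 0.4, 101.3]
contact_force: [8.2, 3.3, 4.7]
opening: 0.453
grasp_force: 59.7
```

>>> move_arm:
  increments: "0 0 -1 0 0 0;0 0 -3 0 0 0;0 0 -6 0 0 0;0 0 -10 0 0 0;0 0 -14 0 0 0;0 0 -18 0 0 0;0 0 -22 0 0 0;0 0 -25 0 0 0;0 0 -27 0 0 0;0 0 -27 0 0 0"

```text
time_s: 4.57
position: [0.5443, -0.2209, 0.4012]
eef_rot: [179.5, 0.5, 101.3]
contact_force: [0.5, 0.2, -1.5]
opening: 0.45
grasp_force: 60.7
```

>>> move_arm:
  increments: "3 -0.4 0 0 0 0;7 -1 0 0 0 -2;11 -1.5 0 0 0 -4;15 -2 0 0 0 -6.7;19 -2.5 0 0 0 -6.7;23 -3 0 0 0 -6.7;27 -3.5 0 0 0 -6.7;31 -4 0 0 0 -6.7;35 -4.8 0 0 0 -6.7;38 -5.4 0 0 0 -6.7;38.9 -5.4 0 0 0 -6.7;38.9 -5.4 0 0 0 -6.7"

```text
time_s: 5.57
position: [0.4113, 0.1525, 0.3932]
eef_rot: [-179.9, -0.0, 108.3]
contact_force: [0.2, -0.0, -3.2]
opening: 0.451
grasp_force: 60.6
```

```bash
python3 - <<'E'
from h import *
s=arm.get_state();print(s['position'],s['eef_rot'],s['grasp_force'],s['opening'],s['contact_force'],s['dq'].round(1))
c=arm.capture('wrist');save(c,'w2');print(c['origin'],c['attitude'])
s=arm.get_state();print(s['position'],s['eef_rot'])
E
```

```text
[0.41130998 0.15246563 0.39322782] [-1.79859638e+02 -3.86783852e-02  1.08282999e+02] 60.644659996032715 0.45078306952795033 [ 0.16888295 -0.03725698 -3.18604444] [-3.5  0.8 -1.4 -2.4 -0.4 -1.8]
[0.38492943 0.23234716 0.53699728] [1.61204478e+02 1.40788752e-01 1.82929966e+01]
[0.41249677 0.15106432 0.39344105] [-1.79897226e+02  4.23976646e-02  1.08187991e+02]
```

View pics/w2.png

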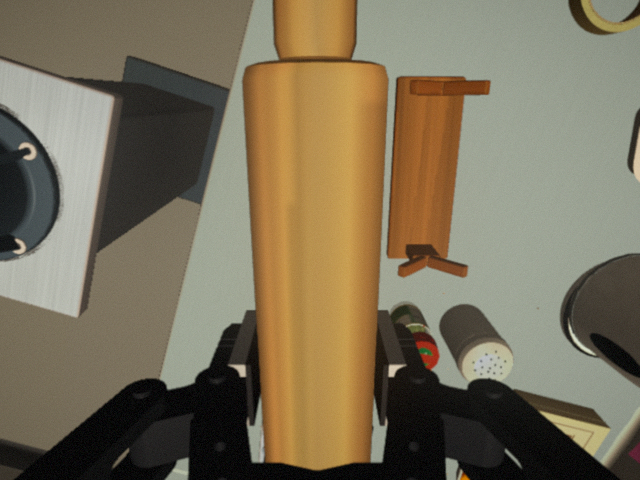

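The pin is held straight along the tool (centre column about 315, barrel end at row 62). The rest is at right: board corners (397,77), (465,76), (388,257), and saddle tips (411,88), (490,87), (402,269), (467,270).

```bash
python3 - <<'E'
from fit2 import *
h=.113
for k in (1,):
  r=fit([([h,-.04,.014],t(388,257)),([-h,-.04,.014],t(397,77)),([-h,.04,.014],t(465,76)),([-.099,-.035,.095],t(411,88)),([-.099,.035,.095],t(490,87)),([.099,-.035,.095],t(402,269)),([.099,.035,.095],t(467,270)),([.099,0,.060],t(432,256))],[.535,.19,-1.25])
s=arm.get_state();p=s['position'];M=R.from_euler('xyz',s['eef_rot'],degrees=True);print(p,s['eef_rot'])
for u,v,b in [(315,66,.0),(315,62,0)]:
    q=at(T,u,v,p[2]+.023+.019);print('barrel end in tool',M.inv().apply(q-p))
for v in (68,300):
    print('edges mid',[M.inv().apply(at(T,u,v,p[2]+.023)-p).round(4) for u in ((245,386) if v==68 else (256,377))])
g=W(r,[0,0,.0756]);print(g)
E
```

```text
[ 0.5392  0.1907 -1.2402] -71.06
[[0.5, 1.5], [-0.5, -1.2], [0.5, -0.8], [4.5, -1.4], [-3.6, -1.0], [2.8, 3.5], [-0.6, 1.7], [-4.0, 4.9]]
[0.41320384 0.15024362 0.39356812] [-1.79914402e+02  5.60582187e-02  1.08078525e+02]
barrel end in tool [ 0.09241901 -0.00132773 -0.04208851]
barrel end in tool [ 0.09324653 -0.00132845 -0.04208931]
edges mid [array([ 0.0933, -0.02  , -0.0231]), array([ 0.0933,  0.0174, -0.0231])]
edges mid [array([ 0.0252, -0.02  , -0.023 ]), array([ 0.0253,  0.0183, -0.0231])]
[0.53918126 0.19070207 0.0756    ]
```

```bash
python3 go.py .5415 .186 .16 108.6
```

```text
-0.56 13.34 23.34 -0.09 0.06 -0.52 rows>= 6.4
```

>>> move_arm:
  increments: "-0.6 3 3 0 0 -0.5;-0.6 6 6 0 0 -0.5;-0.6 9 9 0 0 -0.5;-0.6 11 12 0 0 -0.5;-0.6 13 15 0 0 -0.5;-0.6 13.3 18 0 0 -0.5;-0.6 13.3 21 0 0 -0.5;-0.6 13.3 23.3 0 0 -0.5;-0.6 13.3 23.3 0 0 -0.5;-0.6 13.3 23.3 0 0 -0.5;-0.6 13.3 23.3 0 0 -0.5;-0.6 13.3 23.3 0 0 -0.5"

```text
time_s: 6.67
position: [0.5438, 0.1858, 0.1633]
eef_rot: [179.8, 0.1, 108.5]
contact_force: [-1.0, 0.2, -1.9]
opening: 0.446
grasp_force: 60.9
```

```bash
python3 - <<'E'
from h import *
s=arm.get_state();p=s['position'];M=R.from_euler('xyz',s['eef_rot'],degrees=True);print(p,s['eef_rot'])
c=arm.capture('side');save(c,'s2');d=arm.capture('top')
a=np.hstack([cv2.resize(c['frame'][220:450,270:430],(417,600)),cv2.resize(d['frame'][200:320,125:275],(375,300)).repeat(1,0) if 0 else cv2.copyMakeBorder(cv2.resize(d['frame'][200:320,125:275],(375,300)),0,300,0,0,0)])
cv2.imwrite('pics/s2c.png',a[:,:,::-1])
E
python3 go.py .5415 .186 .057 108.6
```

```text
[0.54375903 0.18576976 0.16326142] [1.79761718e+02 5.55070511e-02 1.08483821e+02]
0.05 -0.21 10.63 0.23 0.05 -0.08 rows>= 2.5
```

View pics/s2c.png

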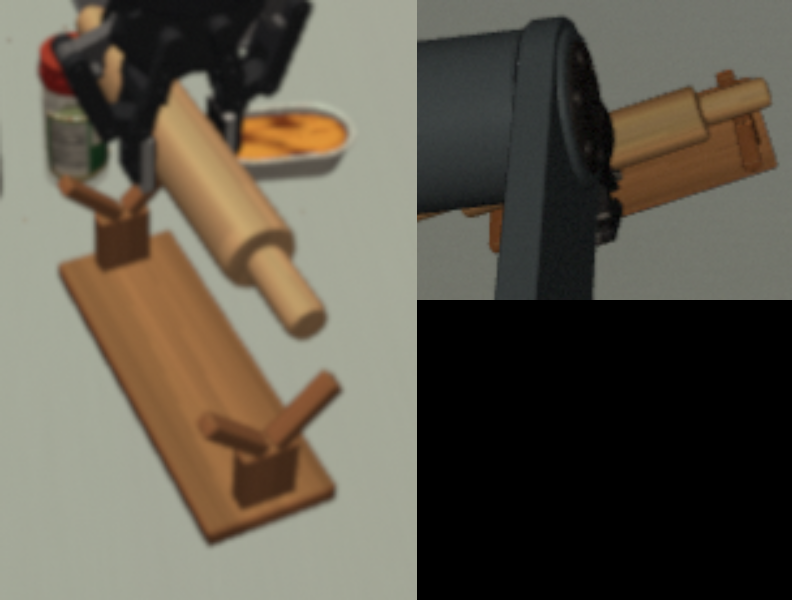

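The side crop shows the pin above the rest with its near handle end at about (305,320). In the top crop the other handle end is at (770,90). I'll check the centre along the axis.

```bash
python3 - <<'E'
from h import *
S=arm.capture('side');T=arm.capture('top');s=arm.get_state();p=s['position'];z=p[2]+.019;print(p)
a=at(T,353/2.5+125,93/2.5+200,z);b=at(S,305/2.608+270,322/2.608+220,z);print(a,b,(a+b)/2,np.linalg.norm(a-b))
x=np.array([-.3173,.9483,0]);y=np.array([.9483,.3173,0])
for q in (a,b):print((q-p)@x,(q-p)@y)
# saddle tips/rest from same pics
for q in ([(727-417)/2.5+125,72/2.5+200],[(752-417)/2.5+125,165/2.5+200]):print('top near saddle tip',at(T,*q,.095))
for q in ((205,422),(334,380)):print('side far saddle tip',at(S,q[0]/2.608+270,q[1]/2.608+220,.095))
E
```

```text
[0.54264234 0.18634304 0.16279106]
[0.58156622 0.06386684 0.18179106] [0.50043705 0.31636092 0.18179106] [0.54100164 0.19011388 0.18179106] 0.2652078435269194
-0.1284947276858903 -0.0019501796590640963
0.13668768954412994 0.0012313971458549802
top near saddle tip [0.6050792  0.10301783 0.095     ]
top near saddle tip [0.53413628 0.08266726 0.095     ]
side far saddle tip [0.5428968  0.30032516 0.095     ]
side far saddle tip [0.47283379 0.27936624 0.095     ]
```

>>> move_arm:
  increments: "0.1 -0.2 2 0 0 0;0.1 -0.2 4 0 0 0;0.1 -0.2 6 0 0 0;0.1 -0.2 7.5 0 0 0;0.1 -0.2 8.5 0 0 0;0.1 -0.2 9.3 0 0 0;0.1 -0.2 10 0 0 0;0.1 -0.2 10.4 0 0 0;0.1 -0.2 10.4 0 0 0;0.1 -0.2 10.4 0 0 0"

```text
time_s: 7.7
position: [0.5398, 0.1866, 0.0577]
eef_rot: [180.0, 0.0, 108.5]
contact_force: [-1.1, -0.9, -2.3]
opening: 0.448
grasp_force: 61.0
```

>>> move_arm:
  increments: "0 0 0.15 0 0 0;0 0 0.3 0 0 0;0 0 0.3 0 0 0;0 0 0.3 0 0 0"

```text
time_s: 8.03
position: [0.5401, 0.1867, 0.0569]
eef_rot: [179.9, 0.0, 108.5]
contact_force: [-4.3, -0.7, 12.7]
opening: 0.447
grasp_force: 62.6
```

Seated. Release and rise.

>>> move_arm:
  increments: "0 0 0 0 0 0;0 0 0 0 0 0;0 0 0 0 0 0;0 0 0 0 0 0;0 0 0 0 0 0;0 0 0 0 0 0"
  fingers: 0.9

```text
time_s: 8.53
position: [0.5397, 0.1866, 0.0541]
eef_rot: [-180.0, -0.0, 108.5]
contact_force: [0.3, -0.0, -0.4]
opening: 0.901
grasp_force: 0.0
```

>>> move_arm:
  increments: "0 0 -1 0 0 0;0 0 -3 0 0 0;0 0 -6 0 0 0;0 0 -10 0 0 0;0 0 -14 0 0 0;0 0 -18 0 0 0;0 0 -22 0 0 0;0 0 -26 0 0 0;0 0 -28 0 0 0;0 0 -28 0 0 0"

```text
time_s: 9.37
position: [0.5424, 0.1871, 0.3415]
eef_rot: [179.2, 0.1, 108.5]
contact_force: [0.8, 0.1, 1.0]
opening: 0.899
grasp_force: 0.0
```

```bash
python3 - <<'E'
from h import *
c=arm.capture('side');w=arm.capture('wrist')
a=np.hstack([cv2.resize(c['frame'][220:450,270:430],(348,500)),cv2.resize(w['frame'],(448,336)).copy() if 0 else cv2.copyMakeBorder(cv2.resize(w['frame'],(448,336)),0,164,0,0,0)])
cv2.imwrite('pics/s3.png',a[:,:,::-1])
# bar target
y=np.radians(11.4);b=np.array([.5225,-.223])+-.058*np.array([np.cos(y),np.sin(y)]);print(b)
E
python3 go.py .4655 -.2345 .30 101.4
```

```text
[ 0.46564427 -0.23446413]
-37.57 -20.41 3.52 0.12 0.02 7.14 rows>= 10.3
```

View pics/s3.png

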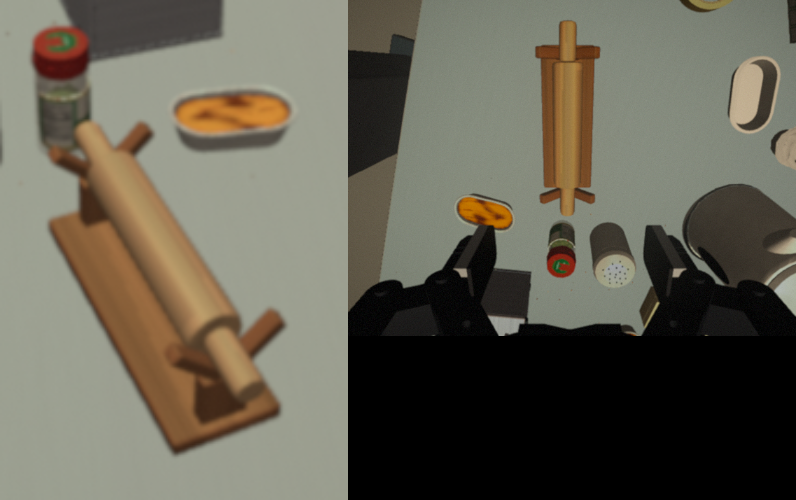

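The side and wrist crops both show the pin seated in both notches, lying level. Next is the cover bar.

>>> move_arm:
  increments: "-4 -2 0.5 0 0 1;-7.5 -4.1 0.7 0 0 2;-11 -6.1 1 0 0 3;-15 -8.2 1.4 0 0 4;-19 -10.2 1.8 0 0 5;-22.5 -12.2 2.1 0 0 6;-26 -14.3 2.5 0 0 7.1;-30 -16.3 3 0 0 7.1;-34 -18.4 3.5 0 0 7.1;-37.6 -20.4 3.5 0 0 7.1;-37.6 -20.4 3.5 0 0 7.1;-37.6 -20.4 3.5 0 0 7.1"
  fingers: 0.7

```text
time_s: 10.47
position: [0.4642, -0.2376, 0.297]
eef_rot: [-179.8, -0.2, 101.1]
contact_force: [0.4, 0.1, -0.6]
opening: 0.7
grasp_force: 0.0
```

```bash
python3 - <<'E'
from h import *
w=arm.capture('wrist');save(w,'w4')
E
python3 go.py .4655 -.2345 .134 101.4
```

```text
-0.01 0.16 16.32 -0.16 -0.23 -0.17 rows>= 3.9
```

View pics/w4.png

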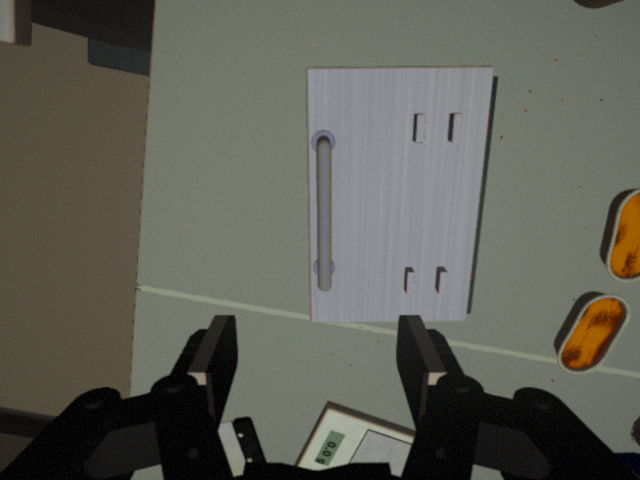

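The cover is now clear: corners (307,67), (493,66), (466,319), (312,321), with the bar from (324,140) to (325,287).

```bash
python3 - <<'E'
from fit2 import *
zt=.1185
c=fit([([.064,.1,zt],t(493,67)),([.064,-.1,zt],t(466,319)),([-.07,-.1,zt],t(312,321)),([-.07,.1,zt],t(307,67)),
 ([-.058,.05,.1535],t(324,143)),([-.058,-.05,.1535],t(325,287))],[.5,-.2,.2])
a,b=at(T,324,140,.1535),at(T,325,287,.1535);m=(a+b)/2;print(a,b,m,np.degrees(np.arctan2(*(a-b)[:2])))
from go import go
p=arm.get_state()['position'];print(p);go(m[0],m[1],.134,101.5)
E
```

```text
[ 0.5246 -0.2164  0.2076] 11.89
[[1.6, 0.2], [0.5, -0.9], [-1.4, -1.3], [-0.8, 1.8], [0.2, 2.1], [-0.1, -4.3]]
[ 0.45679163 -0.17620175  0.1535    ] [ 0.47892599 -0.28070621  0.1535    ] [ 0.46785881 -0.22845398  0.1535    ] -11.95868699945447
[ 0.46473897 -0.23389726  0.29763039]
0.41 0.45 16.36 -0.13 -0.23 -0.15 rows>= 3.9
```

>>> move_arm:
  increments: "0.3 0.3 4 0 0 -0.3;0.3 0.3 8 0 0 -0.3;0.3 0.3 11 0 0 -0.3;0.3 0.3 13.5 0 0 -0.3;0.3 0.3 15.3 0 0 -0.3;0.3 0.3 16.3 0 0 -0.3;0.3 0.3 16.3 0 0 -0.3;0.3 0.3 16.3 0 0 -0.3"

```text
time_s: 11.23
position: [0.4684, -0.23, 0.1363]
eef_rot: [-180.0, -0.0, 101.8]
contact_force: [-1.0, 0.6, 0.3]
opening: 0.703
grasp_force: 0.0
```

>>> move_arm:
  increments: "0 0 0 0 0 0;0 0 0 0 0 0;0 0 0 0 0 0;0 0 0 0 0 0;0 0 0 0 0 0;0 0 0 0 0 0;0 0 0 0 0 0;0 0 0 0 0 0;0 0 0 0 0 0;0 0 0 0 0 0"
  fingers: 0

```text
time_s: 12.07
position: [0.4678, -0.2317, 0.1373]
eef_rot: [-180.0, 0.1, 101.8]
contact_force: [-2.8, -0.2, 5.4]
opening: 0.091
grasp_force: 58.6
```

```bash
python3 - <<'E'
from h import *
s=arm.get_state();print(s['position'],s['eef_rot'],s['opening'],s['grasp_force'],s['contact_force'])
E
```

```text
[ 0.46775206 -0.23172109  0.13734939] [-1.79974439e+02  5.67786052e-02  1.01751507e+02] 0.09061168554499908 58.55845391750336 [-2.83299501 -0.15252048  5.35427798]
```

```bash
python3 -c "
import numpy as np
for a in np.r_[np.linspace(0,98,25)[1:]]:
    t=np.radians(a);print('%.0f: %.1f %.1f'%(a,12.2-12.2*np.cos(t)+4.1*np.sin(t),-(12.2*np.sin(t)+4.1*np.cos(t)-4.1)),end='; ')"
```

```text
4: 0.3 -0.9; 8: 0.7 -1.7; 12: 1.1 -2.5; 16: 1.6 -3.3; 20: 2.2 -4.0; 24: 2.8 -4.7; 29: 3.4 -5.3; 33: 4.1 -5.9; 37: 4.9 -6.5; 41: 5.7 -7.0; 45: 6.5 -7.4; 49: 7.3 -7.8; 53: 8.2 -8.1; 57: 9.0 -8.4; 61: 9.9 -8.6; 65: 10.8 -8.7; 69: 11.7 -8.8; 74: 12.7 -8.8; 78: 13.6 -8.7; 82: 14.5 -8.6; 86: 15.4 -8.4; 90: 16.3 -8.1; 94: 17.1 -7.8; 98: 18.0 -7.4;
```

>>> move_arm:
  increments: "0 0.3 -0.9 0 0 0;0 0.7 -1.7 0 0 0;0 1.1 -2.5 0 0 0;0 1.6 -3.3 0 0 0;0 2.2 -4 0 0 0;0 2.8 -4.7 0 0 0;0 3.4 -5.3 0 0 0;0 4.1 -5.9 0 0 0;0 4.9 -6.5 0 0 0;0 5.7 -7 0 0 0;0 6.5 -7.4 0 0 0;0 6.5 -7.4 0 0 0"

```text
time_s: 13.07
position: [0.5301, -0.2187, 0.2141]
eef_rot: [-179.7, 0.1, 101.8]
contact_force: [-11.1, -3.4, 16.5]
opening: 0.087
grasp_force: 59.4
```

>>> move_arm:
  increments: "0 0.7 -0.6 0 0 0;0 1.6 -0.9 0 0 0;0 2.5 -1.2 0 0 0;0 3.4 -1.4 0 0 0;0 4.3 -1.5 0 0 0;0 5.2 -1.6 0 0 0;0 6.2 -1.6 0 0 0;0 7.1 -1.5 0 0 0;0 8.0 -1.4 0 0 0;0 8.9 -1.2 0 0 0;0 9.8 -0.9 0 0 0;0 10.7 -0.6 0 0 0"

```text
time_s: 14.07
position: [0.6377, -0.1962, 0.2178]
eef_rot: [179.9, 0.1, 101.7]
contact_force: [-2.4, 0.4, 4.8]
opening: 0.09
grasp_force: 61.0
```

>>> move_arm:
  increments: "0 0.9 0.4 0 0 0;0 0.9 0.4 0 0 0;0 0.9 0.4 0 0 0"

```text
time_s: 14.32
position: [0.6476, -0.1941, 0.213]
eef_rot: [179.8, 0.1, 101.8]
contact_force: [1.5, -0.7, 4.7]
opening: 0.083
grasp_force: 61.6
```

>>> move_arm:
  increments: "0 0 0 0 0 0;0 0 0 0 0 0;0 0 0 0 0 0;0 0 0 0 0 0;0 0 -3 0 0 0;0 0 -6 0 0 0;0 0 -9 0 0 0;0 0 -13 0 0 0;0 0 -15 0 0 0;0 0 -15 0 0 0"
  fingers: 0.3

```text
time_s: 15.15
position: [0.6476, -0.1954, 0.3692]
eef_rot: [179.4, 0.4, 101.7]
contact_force: [0.4, 0.1, 0.8]
opening: 0.296
grasp_force: 0.0
```

```bash
python3 go.py .45 -.25 .38 101.6;python3 go.py .43 -.24 .36 11.6
```

```text
-1.33 -20.45 -1.27 0.58 0.42 0.13 rows>= 4.9
0.07 -22.22 0.70 0.78 -0.12 90.13 rows>= 12.6
```

>>> move_arm:
  increments: "0 -3 0 0.5 0 7;0 -6 0 0.5 0 14;0 -9 0 0.5 0 21;0 -12 0 0.5 0 28;0 -15 0 0.5 0 35;0 -18 0 0.5 0 42;0 -20 0 0.5 0 49;0 -22 0 0.5 0 56;0 -22 0 0.5 0 63;0 -22 0 0.5 0 70;0 -22 0 0.5 0 77;0 -22 0 0.5 0 84"
  fingers: 0.5

```text
time_s: 16.15
position: [0.4291, -0.2387, 0.3612]
eef_rot: [-179.5, 0.4, 17.3]
contact_force: [0.4, 0.3, -0.1]
opening: 0.498
grasp_force: 0.0
```

```bash
python3 go.py .43 -.23 .36 11.6
```

```text
0.35 -0.80 0.13 -0.44 0.38 5.75 rows>= 0.8
```

>>> move_arm:
  increments: "0.3 -0.8 0 -0.4 0.3 5.7;0.3 -0.8 0 -0.4 0.3 5.7;0.3 -0.8 0 -0.4 0.3 5.7;0.3 -0.8 0 -0.4 0.3 5.7"

```text
time_s: 16.48
position: [0.4301, -0.2306, 0.3619]
eef_rot: [180.0, 0.1, 12.2]
contact_force: [-0.1, 0.3, 0.7]
opening: 0.506
grasp_force: 0.0
```

```bash
python3 - <<'E'
from h import *
w=arm.capture('wrist');save(w,'w5')
for t in ['sieve','blank','cover']:print(t,[(round(b['score'],2),np.round(np.array(b['rect'])*[640,480,640,480])) for b in arm.boxes_of(t,w)[:2]])
E
```

```text
sieve [(0.77, array([356.,  27.,  19., 122.])), (0.2, array([ 0.,  0., 62., 30.]))]
blank [(0.58, array([284.,  23.,  15., 126.]))]
cover [(0.7, array([210.,   0., 241.,   3.]))]
```

View pics/w5.png

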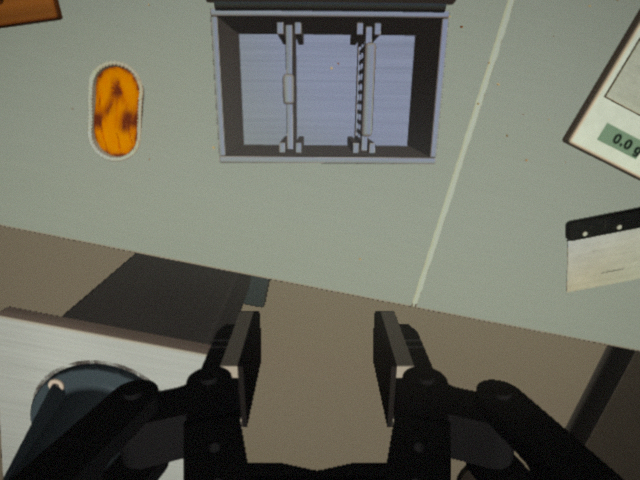

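The open caddy is in view: the long sieve bar runs from (370,42) to (367,135) on the right, the short blank tab is at (289,88), and the rim's near corners are (219,159) and (435,160).

```bash
python3 - <<'E'
from fit2 import *
from go import go
r=.112
c=fit([([-.064,.1,r],t(219,160)),([-.064,-.1,r],t(436,160)),([.04,-.036,.104],t(370,42)),([-.04,-.036,.104],t(367,135)),([0,.036,.104],t(289,88))],[.5,-.2,.2])
a,b=at(T,370,42,.104),at(T,367,135,.104);m=(a+b)/2;print(a,b,m,np.linalg.norm(a-b),np.degrees(np.arctan2(*(a-b)[1::-1])))
print(W([.5240,-.219,.203],[0,-.036,.1]),arm.get_state()['position'])
go(m[0],m[1],.20,11.7)
E
```

```text
[ 0.5228 -0.2212  0.2039] 11.69
[[0.7, 0.8], [-0.5, 2.3], [0.8, -2.2], [-0.2, -0.6], [-0.6, -0.0]]
[ 0.56740046 -0.24808092  0.104     ] [ 0.49041143 -0.2648551   0.104     ] [ 0.52890594 -0.25646801  0.104     ] 0.07879520446841935 12.291378742263252
[ 0.53125791 -0.25426078  0.1       ] [ 0.43040061 -0.23082133  0.3622563 ]
9.10 4.55 16.23 0.07 0.02 0.36 rows>= 4.6
```

>>> move_arm:
  increments: "3 1.5 3 0 0 0;6 3 6 0 0 0.3;9.1 4.5 9 0 0 0.3;9.1 4.5 12 0 0 0.3;9.1 4.5 15 0 0 0.3;9.1 4.5 16.2 0 0 0.3;9.1 4.5 16.2 0 0 0.3;9.1 4.5 16.2 0 0 0.3"

```text
time_s: 17.4
position: [0.5287, -0.2559, 0.1997]
eef_rot: [180.0, 0.1, 11.7]
contact_force: [0.5, 0.1, 0.5]
opening: 0.495
grasp_force: 0.0
```

```bash
python3 - <<'E'
from fit2 import *
from go import go
s=arm.get_state();print(s['position'],s['eef_rot']);save(T,'w6')
go(.529,-.2563,.080,11.9)
E
```

```text
[ 0.52939605 -0.25645354  0.20109112] [ 1.79856551e+02 -4.15173740e-02  1.17405069e+01]
-0.04 -0.05 12.11 0.14 -0.04 -0.16 rows>= 2.9
```

View pics/w6.png

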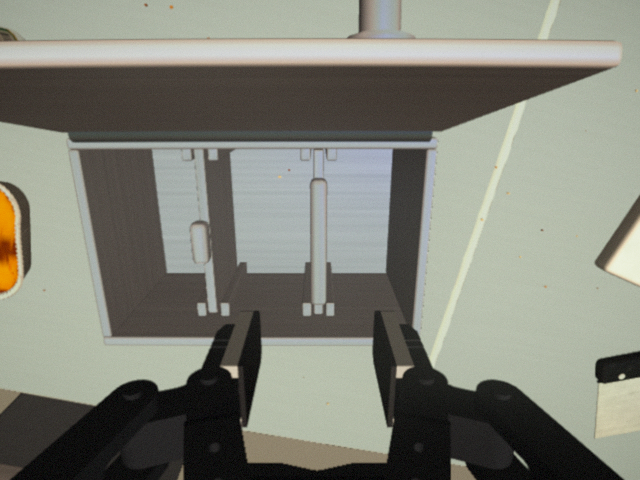

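The long bar is centred between the fingers, at column 318. The cover's top edge (row 40) is only about 1 cm ahead of the wrist camera, so I'll turn the tool half round to keep the camera clear of it.

>>> move_arm:
  increments: "0 0 -3 0 0 -7;0 0 -6 0 0 -14;0 0 -8 0 0 -21;0 0 -8 0 0 -28;0 0 -8 0 0 -35;0 0 -8 0 0 -42;0 0 -8 0 0 -49;0 0 -8 0 0 -56;0 0 -8 0 0 -63;0 0 -8 0 0 -70;0 0 -8 0 0 -77;0 0 -8 0 0 -84"

```text
time_s: 18.45
position: [0.5295, -0.2565, 0.2832]
eef_rot: [179.8, 0.3, 96.1]
contact_force: [-0.4, 0.4, -0.7]
opening: 0.497
grasp_force: 0.0
```

>>> move_arm:
  increments: "0 0 0 0 0 -7;0 0 0 0 0 -14;0 0 0 0 0 -21;0 0 0 0 0 -28;0 0 0 0 0 -35;0 0 0 0 0 -42;0 0 0 0 0 -49;0 0 0 0 0 -56;0 0 0 0 0 -63;0 0 0 0 0 -70;0 0 0 0 0 -77;0 0 0 0 0 -84"

```text
time_s: 19.45
position: [0.5295, -0.2565, 0.2832]
eef_rot: [-179.7, 0.2, -179.9]
contact_force: [0.4, -0.0, -0.4]
opening: 0.501
grasp_force: 0.0
```

```bash
python3 go.py .529 -.2563 .15 191.9
```

```text
0.10 0.08 13.31 -0.28 0.21 -11.82 rows>= 3.2
```

>>> move_arm:
  increments: "0 0 2 0 0 -6;0.1 0 4 0 0 -11.8;0.1 0 8 0 0 -11.8;0.1 0 11 0 0 -11.8;0.1 0 14 0 0 -11.8;0.1 0 16.5 0 0 -11.8;0.1 0 18.5 0 0 -11.8;0.1 0 19.8 0 0 -11.8;0.1 0 20.2 0 0 -11.8;0.1 0 20.2 0 0 -11.8;0.1 0 20.2 0 0 -11.8"

```text
time_s: 20.37
position: [0.5289, -0.257, 0.0801]
eef_rot: [-179.8, 0.1, -168.5]
contact_force: [0.3, -0.4, 0.1]
opening: 0.499
grasp_force: 0.0
```

>>> move_arm:
  increments: "0 0 0 0 0 0;0 0 0 0 0 0;0 0 0 0 0 0;0 0 0 0 0 0;0 0 0 0 0 0;0 0 0 0 0 0;0 0 0 0 0 0;0 0 0 0 0 0"
  fingers: 0

```text
time_s: 21.03
position: [0.5286, -0.2567, 0.0798]
eef_rot: [-179.8, 0.1, -168.5]
contact_force: [-1.0, 0.3, 6.2]
opening: 0.105
grasp_force: 59.4
```

Well gripped with little side force. Lift straight up.

>>> move_arm:
  increments: "0 0 -0.7 0 0 0;0 0 -2 0 0 0;0 0 -4 0 0 0;0 0 -6 0 0 0;0 0 -8.5 0 0 0;0 0 -11 0 0 0;0 0 -14 0 0 0;0 0 -17 0 0 0;0 0 -19.5 0 0 0;0 0 -21 0 0 0;0 0 -21 0 0 0;0 0 -21 0 0 0"

```text
time_s: 22.03
position: [0.5276, -0.2556, 0.2888]
eef_rot: [-179.9, 0.0, -168.5]
contact_force: [0.0, 0.4, -2.1]
opening: 0.105
grasp_force: 58.7
```

```bash
python3 go.py .45 -.24 .29 90
```

```text
7.29 3.08 -0.13 -0.07 0.12 101.54 rows>= 14.2
```

>>> move_arm:
  increments: "2 1 0 0 0 0;4 2 0 0 0 3;7 3 0 0 0 9;7.3 3.1 0 0 0 16;7.3 3.1 0 0 0 23;7.3 3.1 0 0 0 30;7.3 3.1 0 0 0 37;7.3 3.1 0 0 0 44;7.3 3.1 0 0 0 51;7.3 3.1 0 0 0 58;7.3 3.1 0 0 0 65;7.3 3.1 0 0 0 70"

```text
time_s: 23.03
position: [0.4487, -0.2389, 0.286]
eef_rot: [-179.9, -0.2, 121.2]
contact_force: [-0.1, -0.6, -1.9]
opening: 0.103
grasp_force: 58.7
```

```bash
python3 go.py .45 -.24 .29 90
```

```text
-0.16 0.05 -0.40 -0.19 -0.18 31.21 rows>= 4.4
```

>>> move_arm:
  increments: "0 0 0 0 0 6;0 0 0 0 0 12;0 0 0 0 0 18;0 0 0 0 0 23;0 0 0 0 0 27;0 0 0 0 0 30;0 0 0 0 0 31.4;0 0 0 0 0 31.4;0 0 0 0 0 31.4;0 0 0 0 0 31.4;0 0 0 0 0 31.4;0 0 0 0 0 31.4"

```text
time_s: 24.03
position: [0.45, -0.2399, 0.2883]
eef_rot: [-180.0, 0.1, 90.2]
contact_force: [-0.3, -0.7, -1.1]
opening: 0.105
grasp_force: 58.7
```

```bash
python3 - <<'E'
from h import *
for _ in range(3): w=arm.capture('wrist')
s=arm.get_state();print(s['position'],s['eef_rot'],s['grasp_force'],s['dq'].round(2))
c=arm.capture('side')
a=np.hstack([cv2.resize(w['frame'],(400,300)),cv2.resize(c['frame'][40:340,180:580],(400,300))])
cv2.imwrite('pics/fin.png',a[:,:,::-1])
E
```

```text
[ 0.45003213 -0.23996586  0.28843076] [1.79994738e+02 8.31782305e-02 9.01408553e+01] 58.664018511772156 [-0.07 -0.04 -0.09 -0.05 -0.01  0.01]
```

View pics/fin.png

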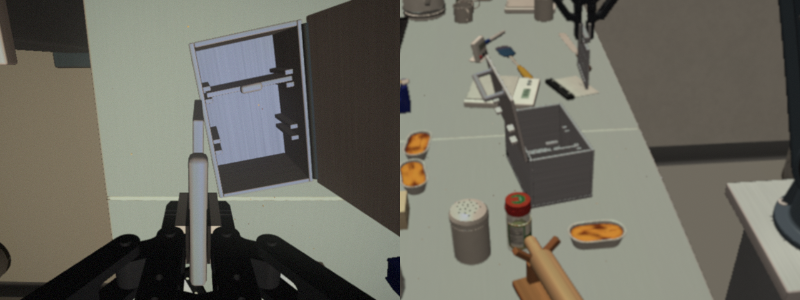

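The sieve is held upright with its face square to the front, and the blank is still in its groove. The cover is open and the pin is in its rest.

```bash
python3 -c "
from plant import arm
print(arm.close_job())"
```

```text
the job is handed in; nothing more can be done
None
```

I handed the job in at about 24 s: the pin lies in its rest, the cover stands open, and the arm holds the sieve plate upright, square to the front edge, about 10 cm above the caddy's rim. The blank is still in its groove and nothing else was moved, as far as the last pictures show; the hand-in returned no verdict.

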